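# Peg a tool rail and hold it in the sprung jig

## Task

Drop the two turned wooden pegs, one after the other, foot down into the two bores of the wooden rail that lies in the plywood jig, one peg fully home in each bore. Then, with the rail flat on the jig board, push it square and about centred against both pads of the sprung fence until the fence's black pointers stand in the green fields of the scales, never into the red, and keep pressing steadily so that a colleague can cross-pin the pegs: finish while still holding the rail there, without letting go. Do not disturb the mallet or the ochre tub.

Things in the scene. Friction and masses are not known exactly. Their poses are not given: they have to be found in the camera images.
- jig: Assembly jig, fixed: plywood board 250 (x) x 320 (y) x 12 mm; origin at the centre of its underside, on the bench; +x points from the rail towards the sprung fence and the dark steel end block (x = 92 to 118 mm, top 54 mm above the bench). At y = +-140 mm a painted scale runs along x: white, green for fence travel 14 to 24 mm, white, red from 29 mm on.
- fence (a joint): Travel of the sprung aluminium fence along the jig's +x, in m: 0 when free, hard stop at 0.040; a black pointer at each end shows it on the scales. The spring needs 1.8 N to start and 0.45 N more per mm: 10.4 N at 19 mm, the middle of the green (8.1 to 12.6 N).
- fence_face (a point): Midpoint between the fence's two pad faces (moves with the fence): x = -12 mm of the jig when free, 19 mm above the board; axes as the jig's. The black-faced pads are 34 mm wide, centred at y = +-103 mm, top 34 mm above the board. Between them is a free relief 172 mm wide and 38 mm deep with room for fingers.
- rail_center (a point): Centre of the loose wooden rail, 48 (x) x 240 (y) x 36 (z) mm, 0.3 kg nominal; it lies on the jig board, 25 to 55 mm in front of the pads, a little turned; axes as the jig's when square. It can be gripped across its 48 mm width at mid-length.
- rail_hole0 (a point): Mouth (centre, at the rail's top face) of the bore at y = +85 mm of the rail: 24 mm in diameter, 26 mm deep, slightly chamfered.
- rail_hole1 (a point): Mouth of the other bore, at y = -85 mm of the rail, same size.
- peg_a_head (a point): Centre of the head of one turned light-wood peg standing upright and loose on the bench: head 28 mm in diameter, 16 mm high, its centre 50 mm above the foot; total height 61 mm; shaft 20 mm in diameter; 0.04 kg. z along the peg, upward. Both pegs are alike and may go in either bore; fully home, the head centre is 24 mm above the rail's top face.
- peg_a_foot (a point): Centre of that peg's foot: tapered to 15 mm in diameter.
- peg_b_head (a point): Centre of the head of the other peg, same size.
- peg_b_foot (a point): Centre of the other peg's foot.
- rail: The same rail; origin at the centre of its underside.
- mallet: Wooden mallet lying at the right, 110 x 273 x 66 mm; a bystander; origin under its middle.
- ochre_tub: Ochre tub with a white lid at the left, 67 mm across, 62 mm high; a bystander; origin under its middle.
Mind the look-alikes: they are no part of the job. What is shaped like the part that bears peg_a_head but yellow is not meant.

How it is judged (in metres and radians):
On the way, in this order (a step that is already met when the one before it is completed fails the run):
1. one peg is fully home in a bore of the rail (((horizontal distance between peg_a_foot and rail_hole0 below 0.006 m and z of peg_a_foot in the frame of rail_center below -0.002 m and angle between peg_a_foot's own z axis and vertical below 0.25 rad) or (horizontal distance between peg_a_foot and rail_hole1 below 0.006 m and z of peg_a_foot in the frame of rail_center below -0.002 m and angle between peg_a_foot's own z axis and vertical below 0.25 rad) or (horizontal distance between peg_b_foot and rail_hole0 below 0.006 m and z of peg_b_foot in the frame of rail_center below -0.002 m and angle between peg_b_foot's own z axis and vertical below 0.25 rad) or (horizontal distance between peg_b_foot and rail_hole1 below 0.006 m and z of peg_b_foot in the frame of rail_center below -0.002 m and angle between peg_b_foot's own z axis and vertical below 0.25 rad))), for 0.2 s.
2. a peg is fully home in each bore ((((horizontal distance between peg_a_foot and rail_hole0 below 0.006 m and z of peg_a_foot in the frame of rail_center below -0.002 m and angle between peg_a_foot's own z axis and vertical below 0.25 rad) and (horizontal distance between peg_b_foot and rail_hole1 below 0.006 m and z of peg_b_foot in the frame of rail_center below -0.002 m and angle between peg_b_foot's own z axis and vertical below 0.25 rad)) or ((horizontal distance between peg_a_foot and rail_hole1 below 0.006 m and z of peg_a_foot in the frame of rail_center below -0.002 m and angle between peg_a_foot's own z axis and vertical below 0.25 rad) and (horizontal distance between peg_b_foot and rail_hole0 below 0.006 m and z of peg_b_foot in the frame of rail_center below -0.002 m and angle between peg_b_foot's own z axis and vertical below 0.25 rad)))), for 0.2 s.
3. the rail is pressed square against the fence with the pointers in the green (value of joint fence between 0.012 and 0.026 m and contact force between rail and fence between 6.5 and 14.5 N and angle between the y axis of rail_center and the y axis of jig, either way round below 0.06 rad and y of rail_center in the frame of jig between -0.03 and 0.03 m and z of rail_center in the frame of jig below 0.036 m and angle between rail_center's own z axis and vertical below 0.08 rad and contact force between any of the fingers, the arm and rail above 2 N and (((horizontal distance between peg_a_foot and rail_hole0 below 0.006 m and z of peg_a_foot in the frame of rail_center below -0.002 m and angle between peg_a_foot's own z axis and vertical below 0.25 rad) and (horizontal distance between peg_b_foot and rail_hole1 below 0.006 m and z of peg_b_foot in the frame of rail_center below -0.002 m and angle between peg_b_foot's own z axis and vertical below 0.25 rad)) or ((horizontal distance between peg_a_foot and rail_hole1 below 0.006 m and z of peg_a_foot in the frame of rail_center below -0.002 m and angle between peg_a_foot's own z axis and vertical below 0.25 rad) and (horizontal distance between peg_b_foot and rail_hole0 below 0.006 m and z of peg_b_foot in the frame of rail_center below -0.002 m and angle between peg_b_foot's own z axis and vertical below 0.25 rad)))), for 0.3 s.
At the end, for the whole second after the job is handed in: The robot still presses the rail, flat on the jig board and square (0.06 rad) and centred (30 mm), against the sprung fence: travel 12 to 26 mm, force between rail and fence 6.5 to 14.5 N, and a peg home in each bore (foot within 6 mm of its axis, at least 20 mm deep) (all of step 3); the arm keeps its last pose, push and grip.
It fails at once if the fence is pushed into the red (value of joint fence above 0.03 m).
It fails at once if the mallet is disturbed (distance of mallet from where it was at the start of the episode above 0.03 m).
It fails at once if the ochre tub is disturbed (distance of ochre_tub from where it was at the start of the episode above 0.03 m).
It also fails if it takes over 61 s, if anything falls off the work surface, if the arm or the gripper's body presses on something with over 40 N, if the wrist force passes 120 N, or if a joint passes its speed limit or range.

## Robot

A 6-joint arm with a two-finger parallel gripper is mounted at the origin on a cart in front of the work surface, level with it; the furniture and walls round the work are solid. World frame = base frame: x ahead of the robot, y to its left, z up, the work surface at z = 0. Lengths are in mm, angles in rad, forces in N, time in s.
With the tool pointing down it reaches from about 350 to 875 mm from the base axis. Payload 4.2 kg.
Tool frame: the origin (TCP) lies between the finger pads; the fingertips stand 11 mm ahead of it and the grasp point (between the pads) lies 8 mm behind it; z points along the fingers, y is the direction in which the jaws open and shut (so a half turn about z gives the same grasp; the last joint's range is limited). The gripper opens to 85 mm and grips with 20 to 120 N. Pads are 22 mm wide; open, the fingers measure 114 mm over their backs; the gripper's body (76 mm by 85 mm) begins 54 mm behind the grasp point. The pads swing forward as they close: fully open they stand 13 mm farther back than shut.
Start: joints at [-0.954, 0.385, 0.008, 0, -1.194, -0.259], TCP at [218.898, -585.391, 242.312] pointing down, gripper open.
Joint ranges: [-3.14, 3.14], [-1.21, 2.06], [-1.07, 1.41], [-3.16, 2.05], [-2.99, -0.16], [-3.1, 3.1]. Speed limits (rad/s): [2.79, 2.79, 3.14, 3.14, 3.14, 3.14].

## Interface

Orientations are given as a unit quaternion [x, y, z, w].
In Python, from bench import * gives the robot as it stands.
- The arm moves only by the tool servo_tool, never from a script. Its argument "rows" is a list of rows, each a list of 7 numbers: the opening, from 0 (shut) to 1 (fully open), then the shift along the tool's x, y, z in cm, then the turn, a rotation vector about the tool's x, y, z in degrees. A call has 1 to 12 rows; each row shifts and turns the commanded pose from where the row before left it, along the tool's axes as they then stand; what a row does not reach is not made up. A row lasts 1/10 s, in which the tool goes at most 50 mm and 8.59 degrees, less where a joint would pass 70% of its speed; a pose out of reach is approached as far as the arm can. A call is refused whole if a number of a shift passes 5 or a number of a turn 8.59, either way. A call with a gripper value outside its range is refused whole. The fingers move at their own pace and stop on an object; the grip force is fixed at half the most. Time passes only in rows, so rows that do not move let the fingers close. It gives the time, the measured TCP pose, the force and the opening at its end, in the units of the state.
- read_state(): the state, without advancing time (a new reading comes with each control period).
- get_image(name): name is "scene" or "top" or "wrist"; returns a dict with "image" (420x560x3 uint8, red, green, blue), "mtx" (3x3 intrinsics, pixels), "extrinsics" (4x4, takes a point from camera to world coordinates). Camera axes: x right, y up, looking along -z (the intrinsics and any distortion apply to the point x, -y, -z); pixel columns grow to the right and rows downward; lengths in mm; the calibration is good to about 2 mm. A picture is of the moment at which its call begins. There is no depth.
- job_done(): hands the job in, once; it reports no verdict.
The state is a dict: "clock": time; "joints": joint angles; "joint_vel": joint speeds; "joint_efforts": joint torques, N m; "position": TCP position; "ee_rot": TCP orientation; "contact_force": force on the tool from outside, world axes, zero at the start; "wrist_torque": the same for the moment, N m; "gripper_width": finger opening in mm.
Only numpy, scipy, OpenCV 4.12 (cv2) and the standard library are available. Lean on these libraries where they do the work, as an engineer would, in place of code of your own. Each camera call takes 0.05 s, during which the arm holds its last target. There are 200 camera calls.

## Working session

There is one attempt and no reset: what is moved stays moved. The work goes in short steps, Python scripts to look and compute and a tool call to move; the robot and the scene stay as the last step left them, time stands still between calls to the robot, and variables do not carry over. Pictures are saved under pics/ and viewed, about 8 in all and at most 12, crops included, and the job is handed in when it is done.

Besides the shell and the picture viewer there is one more tool, called after "Emit:" in YAML: its name, and indented under it one key for each argument. servo_tool: Moves the arm, as the interface text tells. Its arguments: {"type":"object","properties":{"rows":{"type":"array","items":{"type":"array","items":{"type":"number"}}}},"required":["rows"]}

```bash
mkdir -p pics; cat > h.py <<'E'
from bench import *
import numpy as np, cv2
from scipy.spatial.transform import Rotation as R
def snap(name,fn):
    d=get_image(name); cv2.imwrite(f'pics/{fn}.png',d['image'][:,:,::-1]); np.savez(f'pics/{fn}.npz',m=d['mtx'],e=d['extrinsics']); return d
def ray(fn,u,v,z):
    f=np.load(f'pics/{fn}.npz'); m,e=f['m'],f['e']
    p=np.linalg.solve(m,[u,v,1]); d=e[:3,:3]@[p[0],-p[1],-p[2]]; o=e[:3,3]
    return o+d*(z-o[2])/d[2]
def proj(fn,P):
    f=np.load(f'pics/{fn}.npz'); m,e=f['m'],f['e']
    c=e[:3,:3].T@(np.array(P,float)-e[:3,3]); q=m@[c[0],-c[1],-c[2]]; return q[:2]/q[2]
def tool(dw):
    s=read_state(); return R.from_quat(s['ee_rot']).inv().apply(dw)
def st():
    s=read_state(); print('t',s['clock'],'p',np.round(s['position'],1),'F',np.round(s['contact_force'],1),'w',np.round(s['gripper_width'],1)); print(np.round(R.from_quat(s['ee_rot']).as_matrix(),3)); print('j',np.round(s['joints'],2))
E
python3 - <<'E'
from h import *
a=snap('top','top0'); snap('scene','sc0'); st()
print(a['mtx'],a['extrinsics'], {k:1 for k in a})
E
```

```text
t 0.1 p [ 218.7 -584.9  241.3] F [-0.3 -0.4  0.1] w 85.6
[[-0.937 -0.35  -0.001]
 [-0.35   0.937  0.002]
 [ 0.     0.002 -1.   ]]
j [-0.95  0.39  0.01 -0.   -1.19 -0.26]
[[544.97082138   0.         276.15964315]
 [  0.         544.97082138 204.86276562]
 [  0.           0.           1.        ]] [[ 1.06369366e-02  9.90775930e-01 -1.35092233e-01  3.33010169e+02]
 [-9.99852630e-01  1.23590210e-02  1.19152039e-02 -6.15130774e+01]
 [ 1.34749050e-02  1.34945583e-01  9.90761382e-01  1.48056772e+03]
 [ 0.00000000e+00  0.00000000e+00  0.00000000e+00  1.00000000e+00]] {'image': 1, 'mtx': 1, 'extrinsics': 1}
```

View pics/top0.png

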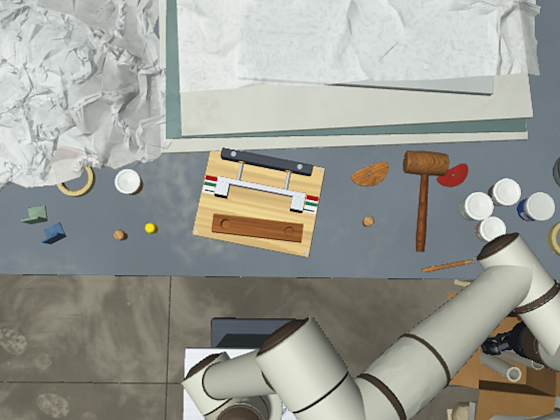

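View pics/sc0.png

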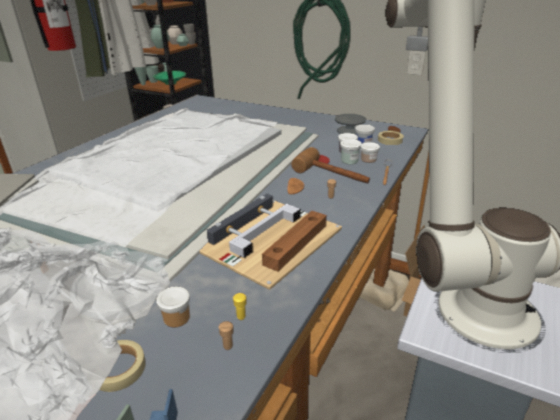

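The top view shows the light-wood pegs at about (120,235) and (368,221), with the yellow decoy at (150,228). The rail runs from (213,224) to (303,232), the tub is at (128,182) and the mallet at (425,200). Next I'll enlarge the jig strip.

```bash
python3 - <<'E'
import cv2
i=cv2.imread('pics/top0.png')
a=cv2.resize(i[142:262,190:335],None,fx=5,fy=5,interpolation=cv2.INTER_CUBIC)
b=cv2.resize(i[215:255,105:165],None,fx=5,fy=5,interpolation=cv2.INTER_CUBIC)
c=cv2.resize(i[200:240,353:398],None,fx=5,fy=5,interpolation=cv2.INTER_CUBIC)
import numpy as np
o=np.zeros((600,800,3),np.uint8); a=a[:,:600] if 0 else a
a=a[:, :725]; o=np.zeros((800,725,3),np.uint8); o[:600]=a; o[600:800,:300]=b; o[600:800,320:545]=c
o=cv2.resize(o,None,fx=.75,fy=.75,interpolation=cv2.INTER_AREA); cv2.imwrite('pics/crop0.png',o); print(o.shape)
E
```

```text
(600, 544, 3)
```

View pics/crop0.png

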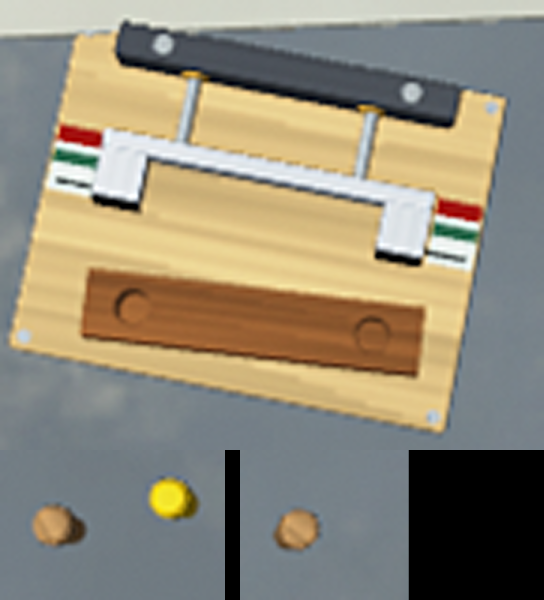

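```bash
python3 - <<'E'
from h import *
def J(x,y,z): return ray('top0',190+(x+.5)/3.75-.5,142+(y+.5)/3.75-.5,z)[:2]
bd=[J(*p,12) for p in [(80,33),(505,98),(445,432),(10,347)]]
rl=[J(*p,48) for p in [(90,268),(425,308),(416,377),(81,336)]]
for q in (bd,rl):
    q=np.array(q); c=q.mean(0); n=np.linalg.norm
    a=(q[0]-q[1]+q[3]-q[2])/2; x=(q[0]-q[3]+q[1]-q[2])/2
    print(np.round(q,1).tolist(),'c',c.round(1),'L',n(a).round(1),'W',n(x).round(1),'yaw y',np.degrees(np.arctan2(-a[0],a[1])).round(1),'yaw x',np.degrees(np.arctan2(x[1],x[0])).round(1))
print('holes',J(134,306,48),J(373,334,48))
print('pegL',ray('top0',105+53.5/3.75-.5,215+74.5/3.75-.5,55))
print('pegY',ray('top0',105+170.5/3.75-.5,215+48.5/3.75-.5,55))
print('pegR',ray('top0',353+57.5/3.75-.5,200+78.5/3.75-.5,55))
print('tub',ray('top0',128,181,60),'mallet handle',ray('top0',421,240,20))
E
```

```text
[[682.2, 101.9], [637.8, -210.4], [393.4, -167.0], [450.7, 145.9]] c [541.  -32.4] L 316.8 W 241.9 yaw y -9.2 yaw x -10.4
[[504.3, 86.3], [478.8, -150.1], [430.1, -144.0], [456.2, 91.4]] c [467.4 -29.1] L 237.3 W 48.7 yaw y -6.2 yaw x -6.6
holes [477.77040464  54.71997219] [ 460.01019671 -113.59781993]
pegL [444.52923287 331.43484854  55.        ]
pegY [463.65432157 250.99134816  55.        ]
pegR [ 488.98250692 -320.75579528   55.        ]
tub [585.33650736 312.77644915  60.        ] mallet handle [ 441.59579613 -469.8892553    20.        ]
```

The board measures 317 × 242 mm against 320 × 250, and the rail 237 × 49 mm against 240 × 48, so the calibration holds. I'll move above the right peg.

Emit:
servo_tool:
  rows:
    - [1, -3.83, 1.7, 0.3, 0, 0, 0]
    - [1, -3.83, 1.7, 0.3, 0, 0, 0]
    - [1, -3.83, 1.7, 0.3, 0, 0, 0]
    - [1, -3.83, 1.7, 0.3, 0, 0, 0]
    - [1, -3.83, 1.7, 0.3, 0, 0, 0]
    - [1, -3.83, 1.7, 0.3, 0, 0, 0]
    - [1, -3.83, 1.7, 1.5, 0, 0, 0]
    - [1, -3.83, 1.7, 1.5, 0, 0, 0]
    - [1, -3.83, 1.7, 1.5, 0, 0, 0]

```text
clock: 1.0
position: [489.0, -319.8, 178.6]
ee_rot: [-0.178, 0.984, 0.0, -0.0]
contact_force: [1.2, -0.6, 0.1]
gripper_width: 85.6
```

Emit:
servo_tool:
  rows:
    - [1, 0, 0, 0, 0, 0, -8]
    - [1, 0, 0, 0, 0, 0, -8]
    - [1, 0, 0, 0, 0, 0, -8]
    - [1, 0, 0, 0, 0, 0, -8]
    - [1, 0, 0, 0, 0, 0, -8]
    - [1, 0, 0, 0, 0, 0, -8]
    - [1, 0, 0, 0, 0, 0, -8]
    - [1, 0, 0, 0, 0, 0, -7]
    - [1, 0, 0, 0, 0, 0, 0]
    - [1, 0, 0, 0, 0, 0, 0]

```text
clock: 2.0
position: [488.0, -321.3, 179.0]
ee_rot: [-0.665, 0.747, 0.0, -0.0]
contact_force: [-0.1, -0.1, -0.1]
gripper_width: 85.6
```

```bash
python3 - <<'E'
from h import *
d=snap('wrist','w1'); st(); print(d['mtx'],d['extrinsics'].round(2)); print(proj('w1',[489,-321,55]),proj('w1',[489,-321,0]))
E
```

```text
t 2.05 p [ 488.1 -321.3  179.1] F [ 0.1 -0.1 -0.8] w 85.5
[[-0.115 -0.993 -0.   ]
 [-0.993  0.115  0.   ]
 [-0.     0.    -1.   ]]
j [-0.31  0.37 -0.19 -0.   -1.02  0.19]
[[335.00292986   0.         280.1339455 ]
 [  0.         335.00292986 211.5715563 ]
 [  0.           0.           1.        ]] [[-9.9000e-01 -1.1000e-01 -3.0000e-02  4.7964e+02]
 [ 1.1000e-01 -9.5000e-01 -2.8000e-01 -3.9288e+02]
 [-0.0000e+00 -2.8000e-01  9.6000e-01  3.1086e+02]
 [ 0.0000e+00  0.0000e+00  0.0000e+00  1.0000e+00]]
[278.94689275 207.79662995] [279.16329225 192.03543972]
```

View pics/w1.png

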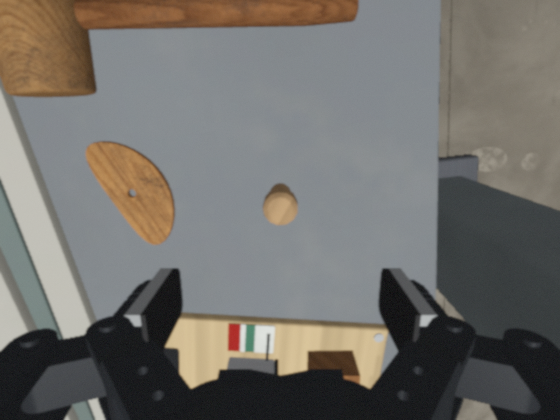

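The wrist view shows the peg head's top disc at about (281,209), clear of the mallet and the oval plate.

```bash
python3 - <<'E'
from h import *
for z,v in ((61,210),(55,208)):
    p=ray('w1',281,v,z); print(p, tool(p-read_state()['position']).round(1))
E
```

```text
[ 487.40286723 -320.73603263   61.        ] [ -0.5   0.7 118.1]
[ 487.40032333 -320.64605362   55.        ] [ -0.5   0.7 124.1]
```

Emit:
servo_tool:
  rows:
    - [1, -0.05, 0.07, 3.5, 0, 0, 0]
    - [1, 0, 0, 3.5, 0, 0, 0]
    - [1, 0, 0, 3.5, 0, 0, 0]
    - [1, 0, 0, 2.2, 0, 0, 0]
    - [1, 0, 0, 1, 0, 0, 0]
    - [0, 0, 0, 0, 0, 0, 0]
    - [0, 0, 0, 0, 0, 0, 0]
    - [0, 0, 0, 0, 0, 0, 0]
    - [0, 0, 0, 0, 0, 0, 0]
    - [0, 0, 0, 0, 0, 0, 0]
    - [0, 0, 0, 0, 0, 0, 0]

```text
clock: 3.15
position: [488.4, -321.2, 43.9]
ee_rot: [-0.666, 0.746, -0.001, 0.0]
contact_force: [-0.5, 0.6, 6.0]
gripper_width: 25.9
```

Emit:
servo_tool:
  rows:
    - [0, 0, 0, -3, 0, 0, 0]
    - [0, 0, 0, -4, 0, 0, 0]
    - [0, 0, 0, -3.6, 0, 0, 0]
    - [0, -3.6, 0.82, 0, 0, 0, 0]
    - [0, -3.6, 0.82, 0, 0, 0, 0]
    - [0, -3.6, 0.82, 0, 0, 0, 0]
    - [0, -3.6, 0.82, 0, 0, 0, 0]
    - [0, -3.6, 0.82, 0, 0, 0, 0]
    - [0, -3.6, 0.82, 0, 0, 0, 0]
    - [0, -3.6, 0.82, 0, 0, 0, 0]
    - [0, 0, 0, 0, 0, 0, 0]
    - [0, 0, 0, 0, 0, 0, 0]

```text
clock: 4.35
position: [459.0, -63.2, 148.5]
ee_rot: [-0.667, 0.745, -0.0, 0.0]
contact_force: [0.2, -0.2, -1.1]
gripper_width: 25.7
```

```bash
python3 - <<'E'
from h import *
d=snap('wrist','w2'); st(); print(proj('w2',[460,-113.6,48]),proj('w2',[477.8,54.7,48]))
E
```

```text
t 4.4 p [459.  -63.9 148.5] F [-0.5  0.1 -1.2] w 25.9
[[-0.113 -0.994  0.   ]
 [-0.994  0.113  0.   ]
 [-0.    -0.    -1.   ]]
j [ 0.21  0.21 -0.51 -0.   -0.85 -0.33]
[270.67863447 146.27290513] [273.39423503 353.76908834]
```

View pics/w2.png

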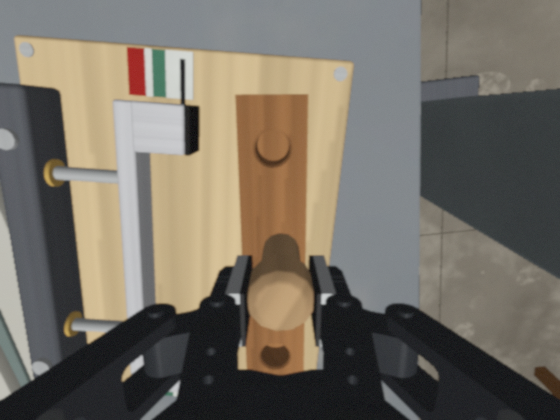

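The near bore is at about (273,146) and the far one at (274,354), both close to the predictions. The peg is held upright at (281,294). I'll enlarge the bores and the peg foot.

```bash
python3 - <<'E'
import cv2,numpy as np
i=cv2.imread('pics/w2.png')
r=lambda a:cv2.resize(a,None,fx=5,fy=5,interpolation=cv2.INTER_CUBIC)
a=r(i[115:185,230:310]); b=r(i[335:375,235:310]); 
c=r(i[225:335,240:320])
o=np.zeros((560,800,3),np.uint8); o[:350,:400]=a; o[355:555,:375]=b; o[:550,400:]=c
cv2.imwrite('pics/crop2.png',o)
from h import *
p=np.array([459,-63.9,148.5])
for dz in (-43.9,8+8,): print(dz,proj('w2',p+[0,0,dz]))
print(proj('w2',[459,-63.9,148.5-43.9+61]))
E
```

```text
-43.9 [280.01155965 244.63484545]
16 [279.73494359 302.3653464 ]
[279.72758402 303.90130746]
```

View pics/crop2.png

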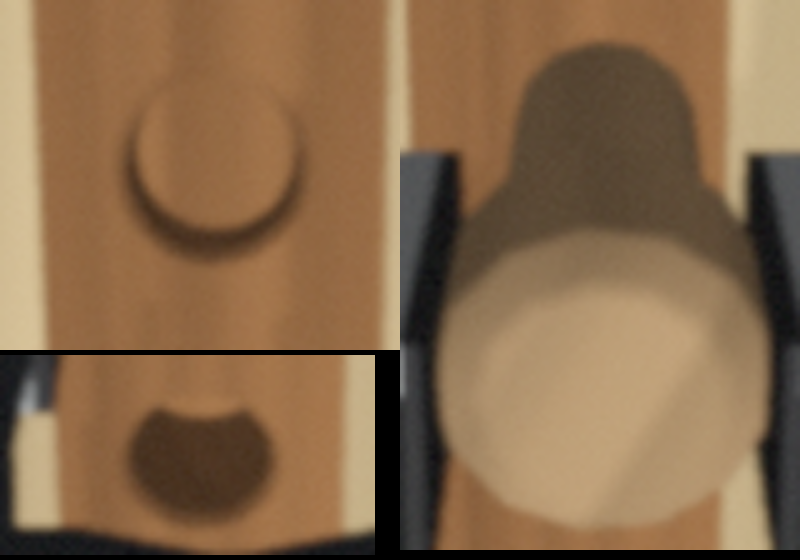

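```bash
python3 - <<'E'
from h import *
h1=ray('w2',272.7-.4,149.5-.4,48); h0=ray('w2',275-.4,355-.4,48)
print(h0,h1,np.linalg.norm(h0-h1)); d=h0-h1; print('yaw',np.degrees(np.arctan2(-d[0],d[1])))
print('foot xy',ray('w2',280.7,244.6,104.6))
d=h1-read_state()['position']; print(tool(d), 'rail center',(h0+h1)/2)
E
```

```text
[476.90287856  55.62372494  48.        ] [ 459.12122703 -111.5794815    48.        ] 168.14606560115502
yaw -6.070449259085425
foot xy [458.61194705 -63.87834521 104.6       ]
[ 47.4066188   -5.43941645 100.45285007] rail center [468.01205279 -27.97787828  48.        ]
```

Emit:
servo_tool:
  rows:
    - [0, 2.4, -0.3, 0, 0, 0, 0]
    - [0, 2.43, -0.29, 0, 0, 0, 0]
    - [0, 0, 0, 1.5, 0, 0, 0]
    - [0, 0, 0, 2.5, 0, 0, 0]
    - [0, 0, 0, 1.2, 0, 0, 0]
    - [0, 0, 0, 0.6, 0, 0, 0]
    - [0, 0, 0, 0.6, 0, 0, 0]
    - [0, 0, 0, 0.6, 0, 0, 0]
    - [0, 0, 0, 0.6, 0, 0, 0]
    - [0, 0, 0, 0.4, 0, 0, 0]
    - [0, 0, 0, 0, 0, 0, 0]

```text
clock: 5.5
position: [459.2, -112.5, 67.9]
ee_rot: [-0.666, 0.746, 0.0, -0.0]
contact_force: [-0.0, -0.2, -0.6]
gripper_width: 25.8
```

The peg is in the bore without contact force. I'll release it and lift.

Emit:
servo_tool:
  rows:
    - [0.5, 0, 0, 0, 0, 0, 0]
    - [0.5, 0, 0, 0, 0, 0, 0]
    - [0.6, 0, 0, 0, 0, 0, 0]
    - [0.6, 0, 0, 0, 0, 0, 0]
    - [0.6, 0, 0, -1, 0, 0, 0]
    - [0.6, 0, 0, -3, 0, 0, 0]
    - [0.6, 0, 0, -4, 0, 0, 0]
    - [0.8, 0, 0, -3.2, 0, 0, 0]
    - [1, 0, 0, 0, 0, 0, 0]

```text
clock: 6.4
position: [462.6, -112.7, 185.9]
ee_rot: [-0.666, 0.746, -0.004, 0.004]
contact_force: [0.7, 0.4, 0.1]
gripper_width: 78.0
```

```bash
python3 - <<'E'
from h import *
st(); print(tool(np.array([444.5,331.4,180])-read_state()['position']))
E
```

```text
t 6.4 p [ 462.6 -112.7  185.9] F [0.7 0.4 0.1] w 78.0
[[-0.112 -0.994  0.012]
 [-0.994  0.112 -0.   ]
 [-0.001 -0.012 -1.   ]]
j [ 0.1   0.18 -0.44  0.   -0.94 -0.22]
[-439.23949799   67.80533197    5.60365133]
```

Emit:
servo_tool:
  rows:
    - [1, -3.66, 0.54, 0, 0, 0, 0]
    - [1, -3.66, 0.54, 0, 0, 0, 0]
    - [1, -3.66, 0.54, 0, 0, 0, 0]
    - [1, -3.66, 0.54, 0, 0, 0, 0]
    - [1, -3.66, 0.54, 0, 0, 0, 0]
    - [1, -3.66, 0.54, 0, 0, 0, 0]
    - [1, -3.66, 0.54, 0, 0, 0, 0]
    - [1, -3.66, 0.54, 0, 0, 0, 0]
    - [1, -3.66, 0.54, 0, 0, 0, 0]
    - [1, -3.66, 0.54, 0, 0, 0, 0]
    - [1, -3.66, 0.54, 0, 0, 0, 0]
    - [1, -3.66, 0.54, 0, 0, 0, 0]

```text
clock: 7.6
position: [444.2, 332.4, 180.3]
ee_rot: [-0.666, 0.746, -0.0, -0.0]
contact_force: [0.4, 0.2, -0.4]
gripper_width: 85.4
```

Emit:
servo_tool:
  rows:
    - [1, 0, 0, 0, 0, 0, 0]
    - [1, 0, 0, 0, 0, 0, 0]

```text
clock: 7.8
position: [444.2, 331.4, 179.8]
ee_rot: [-0.666, 0.746, -0.0, -0.001]
contact_force: [-0.7, -0.9, 0.4]
gripper_width: 85.4
```

```bash
python3 - <<'E'
from h import *
d=snap('wrist','w3'); st(); snap('top','top3'); print(proj('w3',[444.5,331.4,61]))
import cv2
a=cv2.imread('pics/w3.png'); b=cv2.imread('pics/top3.png')
b=cv2.resize(b[142:262,190:335],(435,360),interpolation=cv2.INTER_CUBIC)
o=np.zeros((420,800,3),np.uint8); o[:,:365]=a[:,97:462]; o[:360,365:]=b; cv2.imwrite('pics/mix3.png',o)
E
```

```text
t 7.85 p [444.3 330.6 179.9] F [ 0.2 -0.5 -0.5] w 85.3
[[-0.113 -0.994 -0.001]
 [-0.994  0.113 -0.001]
 [ 0.001  0.001 -1.   ]]
j [ 0.93  0.32 -0.26 -0.   -0.99 -1.05]
[279.69731097 209.42810221]
```

View pics/mix3.png

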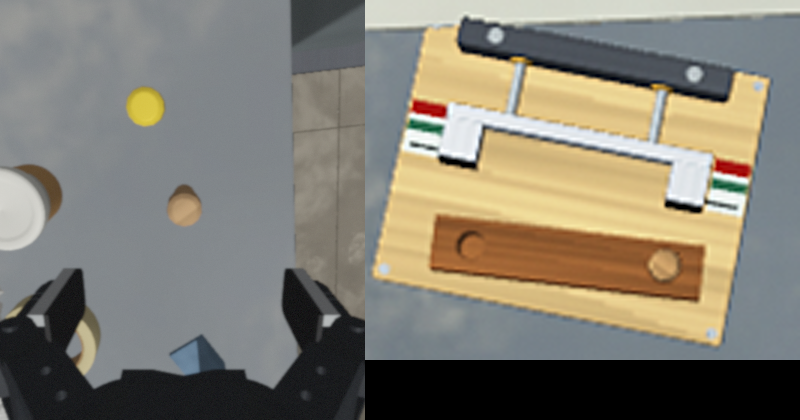

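The wrist view has the second peg at (281,209), with the yellow decoy, the ring and the blue block clear of it. The top view shows the first peg seated in the right bore, upright. I'll check head height and clearances numerically.

```bash
python3 - <<'E'
from h import *
print('peg',ray('w3',281,209.5,61),'ring',ray('w3',150,335,10),'ring edge',ray('w3',197,335,10),'blue',ray('w3',297,340,20))
print('peg1 head-top px seen',190+(664-365)/3,142+265/3,'if home',proj('top3',[459.4,-112.5,80]),'if 10 high',proj('top3',[459.4,-112.5,90]))
E
```

```text
peg [443.49841373 331.57070931  61.        ] ring [597.24306594 467.42801364  10.        ] ring edge [548.06859878 472.93169555  10.        ] blue [443.78148542 483.14481105  20.        ]
peg1 head-top px seen 289.6666666666667 230.33333333333331 if home [289.13185252 229.83924614] if 10 high [289.27658346 229.48955728]
```

Emit:
servo_tool:
  rows:
    - [1, -0.05, 0.07, 3.5, 0, 0, 0]
    - [1, 0, 0, 3.5, 0, 0, 0]
    - [1, 0, 0, 3.5, 0, 0, 0]
    - [1, 0, 0, 2.2, 0, 0, 0]
    - [1, 0, 0, 1, 0, 0, 0]
    - [0, 0, 0, 0, 0, 0, 0]
    - [0, 0, 0, 0, 0, 0, 0]
    - [0, 0, 0, 0, 0, 0, 0]
    - [0, 0, 0, 0, 0, 0, 0]
    - [0, 0, 0, 0, 0, 0, 0]
    - [0, 0, 0, 0, 0, 0, 0]

```text
clock: 9.0
position: [444.7, 332.5, 44.8]
ee_rot: [-0.666, 0.746, 0.0, 0.001]
contact_force: [-1.4, 0.5, 6.7]
gripper_width: 26.0
```

Emit:
servo_tool:
  rows:
    - [0, 0, 0, -3, 0, 0, 0]
    - [0, 0, 0, -4, 0, 0, 0]
    - [0, 0, 0, -3.5, 0, 0, 0]
    - [0, 0, 0, 0, 0, 0, 0]

```text
clock: 9.4
position: [446.4, 334.2, 154.0]
ee_rot: [-0.666, 0.746, 0.001, 0.006]
contact_force: [0.7, 0.1, -0.1]
gripper_width: 25.6
```

```bash
python3 - <<'E'
from h import *
st(); print(tool(np.array([477.2,56.3,148])-read_state()['position']))
E
```

```text
t 9.4 p [446.4 334.2 154. ] F [ 0.7  0.1 -0.1] w 25.6
[[-0.112 -0.994  0.008]
 [-0.994  0.112  0.009]
 [-0.009 -0.007 -1.   ]]
j [ 0.93  0.35 -0.29  0.   -0.92 -1.05]
[272.7328093  -61.74343776   3.83960139]
```

Emit:
servo_tool:
  rows:
    - [0, 3.86, -0.92, 0, 0, 0, 0]
    - [0, 3.86, -0.92, 0, 0, 0, 0]
    - [0, 3.86, -0.92, 0, 0, 0, 0]
    - [0, 3.86, -0.92, 0, 0, 0, 0]
    - [0, 3.86, -0.92, 0, 0, 0, 0]
    - [0, 3.86, -0.92, 0, 0, 0, 0]
    - [0, 3.86, -0.92, 0, 0, 0, 0]
    - [0, 0, 0, 0, 0, 0, 0]
    - [0, 0, 0, 0, 0, 0, 0]

```text
clock: 10.3
position: [477.3, 55.2, 148.0]
ee_rot: [-0.665, 0.747, 0.0, -0.0]
contact_force: [0.2, 1.0, 0.4]
gripper_width: 26.0
```

Emit:
servo_tool:
  rows:
    - [0, -0.1, 0, 1.5, 0, 0, 0]
    - [0, 0, 0, 2.5, 0, 0, 0]
    - [0, 0, 0, 1.2, 0, 0, 0]
    - [0, 0, 0, 0.6, 0, 0, 0]
    - [0, 0, 0, 0.6, 0, 0, 0]
    - [0, 0, 0, 0.6, 0, 0, 0]
    - [0, 0, 0, 0.6, 0, 0, 0]
    - [0, 0, 0, 0.3, 0, 0, 0]
    - [0, 0, 0, 0, 0, 0, 0]

```text
clock: 11.2
position: [477.5, 56.9, 69.0]
ee_rot: [-0.666, 0.746, 0.0, -0.0]
contact_force: [0.1, -0.7, 0.2]
gripper_width: 25.8
```

Emit:
servo_tool:
  rows:
    - [0.5, 0, 0, 0, 0, 0, 0]
    - [0.5, 0, 0, 0, 0, 0, 0]
    - [0.6, 0, 0, 0, 0, 0, 0]
    - [0.6, 0, 0, 0, 0, 0, 0]
    - [0.6, 0, 0, -1, 0, 0, 0]
    - [0.6, 0, 0, -3, 0, 0, 0]
    - [0.6, 0, 0, -4, 0, 0, 0]
    - [0.8, 0, 0, -4, 0, 0, 0]
    - [1, 4.24, 0, 0, 0, 0, 0]
    - [1, 4.24, 0, 0, 0, 0, 0]
    - [1, 0, 0, 0, 0, 0, 0]
    - [1, 0, 0, 0, 0, 0, 0]

```text
clock: 12.4
position: [468.0, -28.1, 190.1]
ee_rot: [-0.665, 0.747, -0.0, 0.001]
contact_force: [0.3, 0.2, 0.2]
gripper_width: 85.5
```

```bash
python3 - <<'E'
from h import *
snap('wrist','w4'); st(); snap('scene','sc4')
import cv2
a=cv2.imread('pics/w4.png'); b=cv2.imread('pics/sc4.png')
b=cv2.resize(b[185:285,190:350],(480,300),interpolation=cv2.INTER_CUBIC)
o=np.zeros((600,700,3),np.uint8); a=cv2.resize(a[:300],(560,300)); o[:300,:560]=a; o[300:,:480]=b; cv2.imwrite('pics/mix4.png',o)
E
```

```text
t 12.45 p [468.2 -27.4 189.9] F [-0.1  0.2  0.1] w 85.5
[[-0.114 -0.993  0.001]
 [-0.993  0.114  0.   ]
 [-0.    -0.001 -1.   ]]
j [ 0.29  0.17 -0.44  0.   -0.96 -0.4 ]
```

View pics/mix4.png

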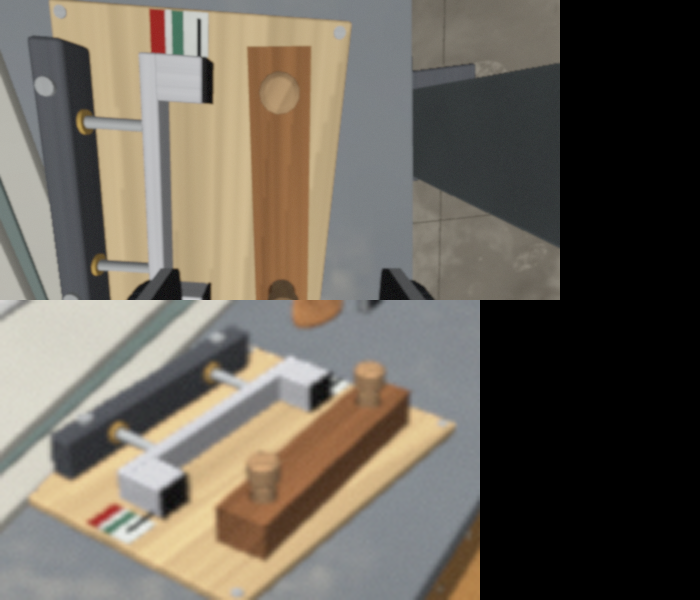

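Both pegs sit home, with the heads level and only the short collar showing above the rail (wrist view: head at (279,93)). Now I'll work out the jig frame, using the board edge (350,20)–(322,300) and the pad face edge (212,60)–(212,103).

```bash
python3 - <<'E'
from h import *
def yaw(a,b): d=a-b; return np.degrees(np.arctan2(-d[0],d[1])).round(2)
e1=ray('w4',351,22,12); e2=ray('w4',322.5,298,12); print('front edge',e1,e2,yaw(e2,e1))
s1=ray('w4',60,11,12); s2=ray('w4',339,33,12); d=s1-s2; print('screws',s1,s2,np.degrees(np.arctan2(d[1],d[0])))
r1=ray('w4',311,46,48); r2=ray('w4',307,232,48); l1=ray('w4',248,46,48); l2=ray('w4',255,240,48); print('rail',yaw(r2,r1),yaw(l2,l1),r1,l1)
print('pad right face top',ray('w4',206,56,46),ray('w4',204.5,101,46))
# top camera fits: screws of board in crop0
def J(x,y,z): return ray('top0',190+(x+.5)/3.75-.5,142+(y+.5)/3.75-.5,z)
q=[J(491,107,12),J(433,416,12),J(24,336,12)]
print('top screws',q,yaw(q[2],q[1]),np.degrees(np.arctan2(*(q[0]-q[1])[1::-1])))
# pad face top edges (z=46), outer ends
a=J(92,190,46); b=J(377,250,46); c=J(138,200,46); d=J(422,256,46)
print('pads',a,c,b,d, yaw(a,d),yaw(c,b),'mid',(a+b+c+d)/4)
E
```

```text
front edge [ 393.73463511 -164.31820187   12.        ] [437.38205332  89.82728816  12.        ] -9.75
screws [ 630.48143943 -199.80291183   12.        ] [ 404.11138925 -157.27528936   12.        ] -10.640006510777964
rail -6.42 -5.85 [ 431.78454379 -144.27279363   48.        ] [ 478.35443402 -149.64951756   48.        ]
pad right face top [ 511.00069856 -146.84612509   46.        ] [ 517.87646728 -115.11554755   46.        ]
top screws [array([ 630.94993435, -200.1283491 ,   12.        ]), array([ 404.73353813, -158.39602814,   12.        ]), array([458.79005845, 136.14385053,  12.        ])] -10.4 -10.452388059197682
pads [560.29663158  86.56893698  46.        ] [553.53329963  53.80086225  46.        ] [ 519.86868671 -116.06078873   46.        ] [ 515.97957234 -147.96675125   46.        ] -10.7 -11.21 mid [537.41954757 -30.91443519  46.        ]
```

Emit:
servo_tool:
  rows:
    - [1, 0.05, 0.02, 4, 0, 0, 0]
    - [1, 0, 0, 4, 0, 0, 0]
    - [1, 0, 0, 3.5, 0, 0, 0]
    - [1, 0, 0, 2.5, 0, 0, 0]
    - [1, 0, 0, 1.5, 0, 0, 0]
    - [1, 0, 0, 0.5, 0, 0, 0]
    - [1, 0, 0, 0, 0, 0, 0]

```text
clock: 13.2
position: [467.8, -27.1, 28.8]
ee_rot: [-0.666, 0.746, 0.0, -0.001]
contact_force: [0.2, -0.1, 0.7]
gripper_width: 85.2
```

Emit:
servo_tool:
  rows:
    - [0.6, 0, 0, 0, 0, 0, 0]
    - [0.5, 0, 0, 0, 0, 0, 0]
    - [0.4, 0, 0, 0, 0, 0, 0]
    - [0.2, 0, 0, 0, 0, 0, 0]
    - [0, 0, 0, 0, 0, 0, 0]
    - [0, 0, 0, 0, 0, 0, 0]
    - [0, 0, 0, 0, 0, 0, 0]
    - [0, 0, 0, 0, 0, 0, 0]

```text
clock: 14.0
position: [468.3, -27.6, 30.5]
ee_rot: [-0.666, 0.746, -0.0, 0.001]
contact_force: [-1.6, 0.8, 5.6]
gripper_width: 46.9
```

```bash
python3 - <<'E'
from h import *
st(); print(tool(np.array([528.1,-29.0,29])-read_state()['position']))
E
```

```text
t 14.0 p [468.3 -27.6  30.5] F [-1.6  0.8  5.6] w 46.9
[[-0.113 -0.994  0.002]
 [-0.994  0.113  0.   ]
 [-0.001 -0.002 -1.   ]]
j [ 0.29  0.41 -0.62  0.   -0.54 -0.4 ]
[ -5.30765251 -59.54006408   1.57384505]
```

Emit:
servo_tool:
  rows:
    - [0, 0, 0, 0, 0, 0, 2]
    - [0, 0, 0, 0, 0, 0, 1.9]
    - [0, -0.2, -0.7, 0, 0, 0, 0]
    - [0, -0.2, -0.7, 0, 0, 0, 0]
    - [0, -0.2, -0.7, 0, 0, 0, 0]
    - [0, -0.2, -0.7, 0, 0, 0, 0]
    - [0, -0.14, -0.6, 0, 0, 0, 0]
    - [0, 0, 0, 0, 0, 0, 0]
    - [0, 0, 0, 0, 0, 0, 0]

```text
clock: 14.9
position: [498.7, -26.3, 30.3]
ee_rot: [-0.64, 0.769, 0.002, -0.004]
contact_force: [-9.7, -2.6, 14.6]
gripper_width: 47.0
```

```bash
python3 - <<'E'
from h import *
st(); print(tool(np.array([528.1,-29.0,29])-read_state()['position']),'Ftool',tool(read_state()['contact_force']))
E
```

```text
t 14.9 p [498.7 -26.3  30.3] F [-9.7 -2.6 14.6] w 47.0
[[-0.182 -0.983 -0.008]
 [-0.983  0.182 -0.002]
 [ 0.004  0.007 -1.   ]]
j [ 0.27  0.45 -0.54 -0.   -0.59 -0.46]
[ -2.68644905 -29.39539238   1.11479882] Ftool [  4.32961921   9.18213752 -14.5525629 ]
```

Emit:
servo_tool:
  rows:
    - [0, 0, 0, -0.12, 0, 0, 0]
    - [0, 0, -0.3, 0, 0, 0, 0]
    - [0, 0, -0.3, 0, 0, 0, 0]
    - [0, 0, -0.3, 0, 0, 0, 0]
    - [0, 0, -0.3, 0, 0, 0, 0]
    - [0, 0, 0, 0, 0, 0, 0]
    - [0, 0, 0, 0, 0, 0, 0]

```text
clock: 15.6
position: [510.9, -27.0, 30.4]
ee_rot: [-0.639, 0.769, 0.003, -0.004]
contact_force: [-10.6, 3.8, 11.1]
gripper_width: 47.3
```

```bash
python3 - <<'E'
from h import *
st(); print(tool(np.array([528.1,-29.0,29])-read_state()['position']),'Ftool',tool(read_state()['contact_force']),read_state()['wrist_torque'])
E
```

```text
t 15.6 p [510.9 -27.   30.4] F [-10.6   3.8  11.1] w 47.3
[[-0.183 -0.983 -0.009]
 [-0.983  0.183 -0.001]
 [ 0.002  0.008 -1.   ]]
j [ 0.26  0.46 -0.51 -0.   -0.61 -0.45]
[ -1.14486484 -17.26567452   1.24869859] Ftool [ -1.75616227  11.25401555 -10.96081251] [ 0.99305154  3.10026434 -0.4157683 ]
```

Emit:
servo_tool:
  rows:
    - [0, 0, 0, -0.15, 0, 0, 0]
    - [0, 0, -0.3, 0, 0, 0, 0]
    - [0, 0, -0.3, 0, 0, 0, 0]
    - [0, 0, -0.3, 0, 0, 0, 0]
    - [0, 0, -0.3, 0, 0, 0, 0]
    - [0, 0, 0, 0, 0, 0, 0]
    - [0, 0, 0, 0, 0, 0, 0]
    - [0, 0, 0, 0, 0, 0, 0]

```text
clock: 16.4
position: [521.6, -29.0, 30.5]
ee_rot: [-0.638, 0.77, 0.004, -0.004]
contact_force: [-10.4, 5.3, 4.1]
gripper_width: 47.0
```

```bash
python3 - <<'E'
from h import *
st(); print(tool(np.array([528.1,-29.0,29])-read_state()['position']),'Ftool',tool(read_state()['contact_force']))
snap('wrist','w5'); snap('top','top5')
import cv2
a=cv2.imread('pics/w5.png')[0:300,60:440]; b=cv2.imread('pics/top5.png')
b=cv2.resize(b[142:262,190:335],(435,360),interpolation=cv2.INTER_CUBIC)
o=np.zeros((400,800,3),np.uint8); o[:300,:365]=a[:,:365]; o[:360,365:]=b; cv2.imwrite('pics/mix5.png',o)
E
```

```text
t 16.4 p [521.6 -29.   30.5] F [-10.4   5.3   4.1] w 47.0
[[-0.186 -0.983 -0.011]
 [-0.983  0.186  0.   ]
 [ 0.002  0.011 -1.   ]]
j [ 0.25  0.48 -0.48 -0.   -0.62 -0.44]
[-1.18223273 -6.4330951   1.41295147] Ftool [-3.21813034 11.27554055 -4.01938229]
```

View pics/mix5.png

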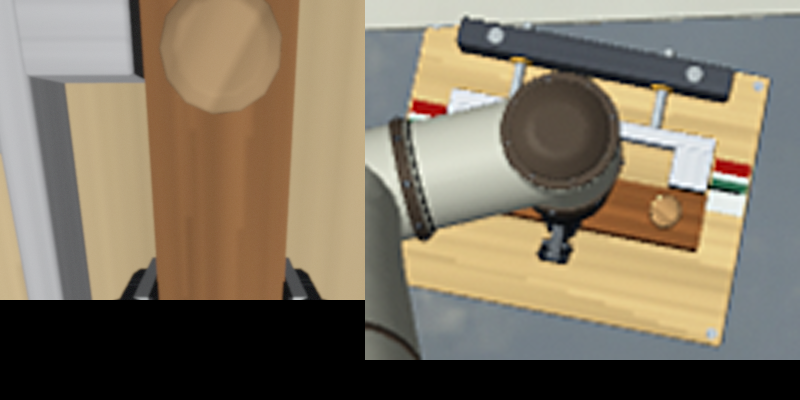

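The rail bears on the right pad and the pointer is near the start of the green. By TCP the travel is about 12.5 mm, so I'll push about 6 mm more.

Emit:
servo_tool:
  rows:
    - [0, 0, -0.2, 0, 0, 0, 0]
    - [0, 0, -0.2, 0, 0, 0, 0]
    - [0, 0, -0.2, 0, 0, 0, 0]
    - [0, 0, 0, 0, 0, 0, 0]
    - [0, 0, 0, 0, 0, 0, 0]
    - [0, 0, 0, 0, 0, 0, 0]
    - [0, 0, 0, 0, 0, 0, 0]

```text
clock: 17.2
position: [525.1, -29.8, 30.6]
ee_rot: [-0.638, 0.77, 0.005, -0.006]
contact_force: [-16.4, 9.7, 9.6]
gripper_width: 46.9
```

```bash
python3 - <<'E'
from h import *
st(); print(tool(np.array([528.1,-29.0,29])-read_state()['position']),'Ftool',tool(read_state()['contact_force']),read_state()['wrist_torque'])
snap('scene','sc6'); snap('top','top6')
import cv2
a=cv2.imread('pics/sc6.png'); b=cv2.imread('pics/top6.png')
a=cv2.resize(a[190:290,190:320],(520,400),interpolation=cv2.INTER_CUBIC)
b=cv2.resize(b[180:240,270:330],(280,280),interpolation=cv2.INTER_CUBIC)
o=np.zeros((400,800,3),np.uint8); o[:,:520]=a; o[:280,520:]=b; cv2.imwrite('pics/mix6.png',o)
E
```

```text
t 17.2 p [525.1 -29.8  30.6] F [-16.4   9.7   9.6] w 46.9
[[-0.186 -0.982 -0.016]
 [-0.983  0.186 -0.   ]
 [ 0.003  0.016 -1.   ]]
j [ 0.25  0.48 -0.47 -0.01 -0.64 -0.43]
[-1.39461556 -2.84514734  1.54629379] Ftool [-6.47773781 18.0901646  -9.34127641] [ 2.36613555  4.53302398 -0.81493666]
```

View pics/mix6.png

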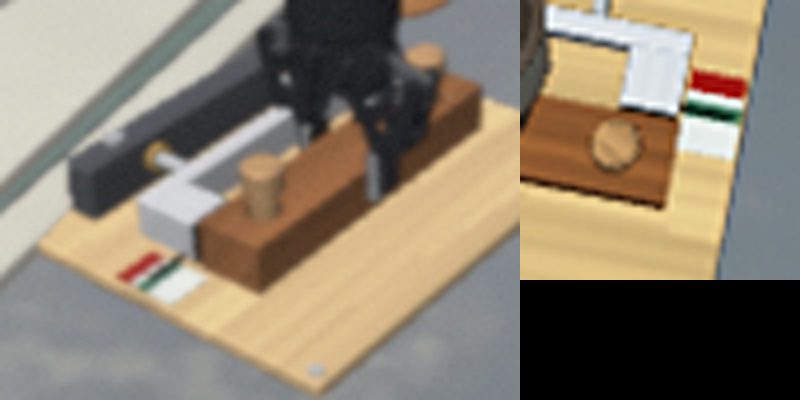

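Both pointers appear in the green and the rail is flush on both pads. I'll measure the travel by sampling colours along both scales before and after.

```bash
python3 - <<'E'
from h import *
import cv2
th=np.radians(-10.4); X=np.array([np.cos(th),np.sin(th),0]); Y=np.array([-np.sin(th),np.cos(th),0]); O=np.array([544.8,-32.1,12.5])
for fn,y in (('top0',-140),('top6',-140),('sc0',140),('sc6',140)):
    im=cv2.imread(f'pics/{fn}.png').astype(np.float32)
    print(fn,y)
    out=[]
    for x in np.arange(-26,34,2):
        c=[]
        for yy in (y-4,y,y+4):
            u,v=proj(fn,O+X*x+Y*yy); c.append(cv2.getRectSubPix(im,(1,1),(float(u),float(v)))[0,0])
        c=np.mean(c,0).astype(int); out.append(f'{x}:{c[2]},{c[1]},{c[0]}')
    print(' '.join(out))
E
```

```text
top0 -140
-26:230,204,141 -24:228,201,138 -22:225,196,135 -20:219,190,130 -18:215,186,128 -16:217,188,129 -14:223,194,133 -12:228,199,134 -10:228,200,136 -8:227,207,160 -6:230,227,207 -4:226,235,232 -2:177,188,186 0:98,105,104 2:134,142,139 4:213,222,217 6:238,244,241 8:238,242,239 10:237,241,238 12:219,230,225 14:146,178,163 16:59,116,90 18:33,98,68 20:39,103,74 22:95,142,120 24:176,203,192 26:231,245,240 28:225,216,211 30:187,101,97 32:160,13,11
top6 -140
-26:230,204,140 -24:228,201,138 -22:224,195,134 -20:219,190,130 -18:215,186,128 -16:216,188,129 -14:223,193,132 -12:227,198,134 -10:228,199,135 -8:225,205,158 -6:225,221,201 -4:229,235,234 -2:231,238,237 0:231,237,235 2:230,236,234 4:230,236,233 6:231,237,233 8:234,239,236 10:236,242,239 12:220,233,226 14:144,172,159 16:46,76,63 18:12,37,26 20:29,74,54 22:95,141,120 24:177,207,194 26:231,245,241 28:224,215,211 30:186,101,97 32:160,13,10
sc0 140
-26:226,198,148 -24:225,196,146 -22:222,192,142 -20:218,187,139 -18:213,183,136 -16:211,181,134 -14:210,179,134 -12:209,180,137 -10:206,184,149 -8:205,191,166 -6:211,206,191 -4:216,217,207 -2:214,218,211 0:195,198,193 2:162,165,161 4:134,138,134 6:133,136,132 8:161,166,161 10:181,188,181 12:182,193,184 14:156,173,162 16:123,149,134 18:101,134,116 20:106,137,120 22:137,158,144 24:169,178,167 26:193,187,178 28:194,167,160 30:183,131,127 32:170,91,86
sc6 140
-26:231,204,152 -24:229,202,150 -22:227,199,147 -20:223,194,144 -18:220,190,142 -16:219,188,140 -14:218,187,141 -12:217,188,143 -10:214,190,153 -8:213,198,172 -6:217,212,197 -4:224,225,216 -2:230,232,227 0:231,234,230 2:232,235,231 4:232,235,231 6:231,234,230 8:229,233,229 10:221,226,221 12:203,213,205 14:166,182,171 16:124,146,133 18:88,112,100 20:74,93,83 22:91,98,92 24:130,126,121 26:167,150,145 28:183,147,142 30:183,123,119 32:174,88,85
```

Emit:
servo_tool:
  rows:
    - [0, 0, 0, 0, 0, 0, 0]
    - [0, 0, 0, 0, 0, 0, 0]
    - [0, 0, 0, 0, 0, 0, 0]
    - [0, 0, 0, 0, 0, 0, 0]
    - [0, 0, 0, 0, 0, 0, 0]
    - [0, 0, 0, 0, 0, 0, 0]

```text
clock: 17.9
position: [525.0, -29.9, 30.6]
ee_rot: [-0.638, 0.77, 0.005, -0.006]
contact_force: [-16.1, 9.0, 10.4]
gripper_width: 47.1
```

```bash
python3 - <<'E'
from h import *
snap('wrist','w7'); snap('scene','sc7'); st()
import cv2
a=cv2.imread('pics/sc7.png')[190:290,190:320]; o=np.zeros((400,800,3),np.uint8); o[:,:440]=cv2.resize(a,(440,400),interpolation=cv2.INTER_CUBIC); o[:300,440:]=cv2.imread('pics/w7.png')[:300,60:420]; cv2.imwrite('pics/mix7.png',o)
E
```

```text
t 18.0 p [525.  -29.8  30.6] F [-17.    9.4   9.8] w 46.7
[[-0.186 -0.982 -0.016]
 [-0.983  0.186 -0.   ]
 [ 0.003  0.016 -1.   ]]
j [ 0.25  0.48 -0.47 -0.01 -0.64 -0.43]
```

View pics/mix7.png

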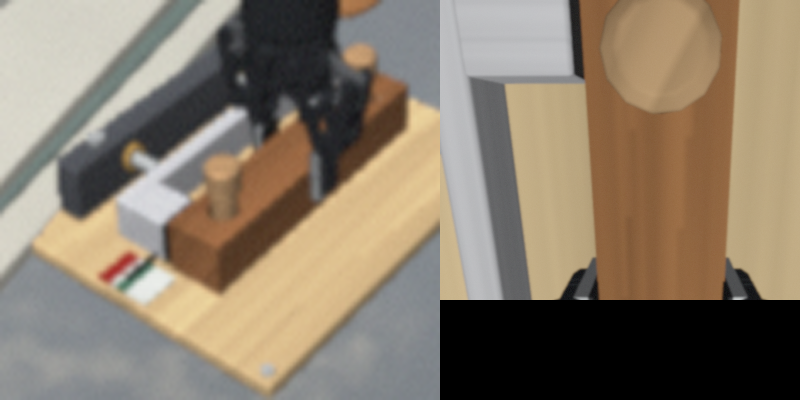

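The picture shows the rail flush on both pads, both pegs home and the pointer in the green at (150,265). The pose is unchanged over 0.8 s, so I'll hand in while still holding.

```bash
python3 -c "
from bench import *
print(job_done())"
```

```text
the job is handed in; nothing more can be done
None
```

Both pegs are in their bores. I handed the job in at 18 s of the 61 s allowed, with the gripper still holding the rail square against the sprung fence. No verdict is reported, so what follows is from my own last checks.

- **Fence travel:** about 17.5 mm on the right scale and about 16 mm on the left, both in the green. The arm position gave about 16.5 mm. From the spring figures, that means roughly 9 to 9.5 N on the fence.
- **Squareness and position:** the tool was within about 0.3° of the jig axis and about 1 mm off centre. The pictures show the rail touching both pads.
- **Steadiness:** the arm held still for the last 0.8 s.
- **Pegs:** both went in with no contact force, and they look home and upright in the pictures. I did not measure their final depth directly.
- **Bystanders:** I moved nothing near the mallet or the tub, but did not re-measure them at the end.

One reading disagreed: the wrist force along the push was about 18 N, well above the spring's 9 to 9.5 N. I put the difference down to the rail dragging on the board under about 10 N of downward press, and trusted the scales instead.

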